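# Sort the rattling knife tin from the sound ones at the dispatch bench

## Robot

A 6-joint arm with a two-finger parallel gripper is mounted at the origin on the work surface. World frame = base frame: x ahead of the robot, y to its left, z up, the work surface at z = 0. Lengths are in m, angles in degrees, forces in N, time in s.
With the tool pointing down it reaches from about 0.3 to 0.75 m from the base axis. Payload 8.5 kg.
Tool frame: the origin (TCP) lies midway between the tips of the shut fingers; the grasp point (between the pads) lies 19 mm behind it (env.tcp_to_grasp is the z of the grasp point in the tool frame, in m); z points along the fingers, y is the line along which they close (so a half turn about z gives the same grasp; the last joint's range is limited). The gripper opens to 85 mm and grips with 20 to 120 N. Pads are 22 mm wide; open, the fingers measure 114 mm over their backs; the gripper's body (76 mm by 85 mm) begins 54 mm behind the grasp point. The pads swing forward as they close: fully open they stand 13 mm farther back than shut.
Start: joints at [62.091, 21.807, 74.336, -0, 83.858, -12.336], TCP at [0.148, 0.53, 0.231] pointing down, gripper open.
Joint ranges: [-178.18, 178.18], [-50.72, 133.34], [12.68, 142.11], [-81.47, 261.47], [9.98, 163.14], [-165.26, 165.26]. Speed limits (degrees/s): [136.94, 136.94, 180, 180, 180, 180].

## Interface

Orientations are given as a 3x3 rotation matrix whose columns are the frame's x, y, z axes.
In Python, from rig import env, imaging, job, models gives the robot as it stands. The module is installed in compiled form; this text tells all that it offers.
- The arm moves only by the tool jog_arm, never from a script. Its argument "plan" is text: rows parted by semicolons, each of 7 numbers parted by spaces: the turn, a rotation vector about the tool's x, y, z in degrees, then the shift along the tool's x, y, z in cm, then the closure in counts, from 0 (fully open) to 255 (shut). In form: rx ry rz x y z claw; .... A call has 1 to 10 rows; each row shifts and turns the commanded pose from where the row before left it, along the tool's axes as they then stand; what a row does not reach is not made up. A row lasts 1/12 s, in which the tool goes at most 41.7 mm and 7.16 degrees, less where a joint would pass 70% of its speed; a pose out of reach is approached as far as the arm can. A call with a gripper value outside its range is refused whole. The fingers move at their own pace and stop on an object; "grip_force" is the grip in N (left out, the last holds). Time passes only in rows, so rows that do not move let the fingers close. It gives the time, the measured TCP pose, the force, the opening and the grip force at its end, in the units of the state.
- env.observe(): the state, without advancing time (a new reading comes with each control period).
- imaging.get_image(name): name is "side" or "top"; returns a dict with "pixels" (400x640x3 uint8, red, green, blue), "depth" (400x640 float32, m along the optical axis (not along the pixel's ray), 0 where there is no reading), "fov_y" (degrees; the focal length in pixels is half the picture's height over the tangent of half this angle, whatever the lens; pixels are square), "cx", "cy" (the principal point, pixels), "world_from_camera" (4x4, takes a point from camera to world coordinates). Camera axes: x right, y down, z forward; pixel columns grow to the right and rows downward; lengths in m; the calibration is good to about 2 mm. A picture is of the moment at which its call begins.
- job.close_job(): hands the job in; it is judged then, once.
Trained networks look in the newest picture that a camera, given by its name, has taken for a name from the list of things; names that differ only in an ending like _2 or _b are one class to them, and where a whole thing is asked for, a point or a joint stands for the part that bears it (a point fixed in the world has none). Each returns a list of dicts, best first, with "confidence" (0 to 1); they miss things now and then, are a little off and sometimes report something else, mostly with a low value. They report only what shows in the picture. A call takes as long as a camera call. They do not tell look-alikes from the thing itself.
- models.outline_of(camera, query): "region" (400x640 bool, what is visible of it) and "bbox" ([centre column, centre row, width, height] in pixels, round what is visible of it).
- models.tip_of(camera, query): "at" ([column, row] in pixels: a listed point, or the origin of a listed thing).
The state is a dict: "time_s": time; "q": joint angles; "qvel": joint speeds; "joint_efforts": joint torques, N m; "position": TCP position; "tool_rot": TCP orientation; "ft_force": force on the tool from outside, world axes, zero at the start; "wrist_torque": the same for the moment, N m; "grip_width": finger opening in m; "gripper_force": force on a finger pad.
Only numpy, scipy, OpenCV 4.12 (cv2) and the standard library are available. Lean on these libraries where they do the work, as an engineer would, in place of code of your own. Each camera call takes 0.05 s, during which the arm holds its last target. There are 200 camera calls.

## Task

Three knife tins are sealed for dispatch, but in one of them the knife has come loose and slides from end to end; you can feel it shift when you lift that tin and tilt it end-down, one way and then the other. Press the red release button so that the black case springs open and leave it open, lay the two sound tins flat in its two foam nests, one in each, and lay the rattling tin flat in the red repack tray, lids up. Set the tins down, do not let them fall, and leave the unfinished knife, the file and the jar where they are.

Things in the scene. Friction and masses are not known exactly. Their poses are not given: they have to be found in the camera images.
- tin_a_mid (a point): centre of a sealed flat tin, 48 wide (own x) x 180 long (own y) x 40 high, aluminium with a green slip lid (upper 15 mm) and a white paper seal round its middle; about 0.37 kg, rigid, may be gripped firmly. Starts flat on the bench, lid up (own z up), centre 20 mm above the bench. All three tins look alike; a 110 mm, 0.26 kg folding knife lies lengthwise in each
- tin_b_mid (a point): centre of a second tin, alike in size and look. In two of the three tins the knife is held fast, its weight up to 26 mm to either side of the tin's middle, so that a level tin tells nothing sure
- tin_c_mid (a point): centre of a third tin, alike. In one of the three the knife is loose and starts anywhere: tilted end-down past about 15 degrees (30 is ample) it slides within half a second to the low end, 66 mm from end to end, and stays there when the tin is levelled. Held at its centre, the moment of its weight differs by 0.17 N m between the two ends
- release_top (a point): centre of the top of the round red release button, 28 mm across, 57 mm above the bench, on the catch housing at the case's front; own x points from the button to the case and its hinge. Presses straight down 7 mm against a spring (1.5 to 5 N) and comes up again; lets the lid go after about 5 mm. The lid's front edge, 29 mm from the button's centre, then rises: withdraw up and away from the case
- case_lid (a joint): hinge of the black clamshell lid (198 x 208, shell 24 deep): 0 shut (its top 52 mm above the bench), 2.0 rad open at its stop, where its spring keeps it, leaning back 25 degrees past upright on the side away from the button. It opens by itself in about a second once the button is pressed
- nest_catch (a point): centre of the floor (4 mm above the bench) of the nest next to the button, inside the case (fixed; rim 28 mm above the bench). Own x points to the hinge, own y along the nest. 60 wide (own x) x 200 long (own y): a tin lies in it along own y, either way round, with 6 mm to spare each side and 10 mm each end, and stands 16 mm above the rim
- nest_hinge (a point): the same for the other nest, next to the hinge, 90 mm further along own x. The nests are shaped by foam blocks 12 mm high at both ends (own y); the middle 90 mm of each is open on both sides, so fingers have some 25 mm beside a tin there
- tray_floor (a point): centre of the inner floor, 4 mm above the bench, of the red plastic repack tray (fixed): inside 114 wide (own x) x 204 long (own y), rim 22 mm above the bench. A tin lies in it along own y
- blank_knife: bystander: unfinished knife lying on the bench, wooden handle towards its own -x, brass guard and blade, 250 long, 22 high; origin on the bench under the guard end of the handle
- file: bystander: flat file with a yellow handle, 250 long along its own x (100 mm of it steel beyond +x), 28 high; origin on the bench, 150 mm from the handle end
- rivet_jar: bystander: amber jar with a brass-coloured lid, 64 across, 75 high; origin at the centre of its underside
Mind the look-alikes: they are no part of the job. What is shaped like the part that bears tin_a_mid but blue is not meant. Leave any yellow look-alike of the part that bears tin_c_mid alone.

How it is judged (in metres and radians):
On the way:
1. the release button lets the case's lid spring open to its stop (value of joint case_lid above 1.85 rad), for 0.2 s.
At the end, for the whole second after the job is handed in: Lid open over 1.85 rad; the two sound tins one in each nest, flat (under 0.06 rad), lid up, on its floor, centre within 16 mm of the nest's centre from above; the rattling tin likewise flat on the red tray's floor, within 65 mm of its centre; all at rest (value of joint case_lid above 1.85 rad and ((horizontal distance between sound_tin_1 and nest_catch below 0.016 m and z of sound_tin_1 in the frame of nest_catch between 0.016 and 0.023 m and angle between each of sound_tin_1, sound_tin_2's own z axis and vertical below 0.06 rad and horizontal distance between sound_tin_2 and nest_hinge below 0.016 m and z of sound_tin_2 in the frame of nest_hinge between 0.016 and 0.023 m) or (horizontal distance between sound_tin_2 and nest_catch below 0.016 m and z of sound_tin_2 in the frame of nest_catch between 0.016 and 0.023 m and angle between each of sound_tin_2, sound_tin_1's own z axis and vertical below 0.06 rad and horizontal distance between sound_tin_1 and nest_hinge below 0.016 m and z of sound_tin_1 in the frame of nest_hinge between 0.016 and 0.023 m)) and horizontal distance between rattling_tin and tray_floor below 0.065 m and z of rattling_tin in the frame of tray_floor between 0.016 and 0.023 m and angle between rattling_tin's own z axis and vertical below 0.06 rad and linear speed of each of tin_a, tin_b, tin_c below 0.02 m/s); the robot touches nothing.
It fails at once if a tin is let fall (it moves faster than 0.6 m/s with no finger on it) ((linear speed of tin_a above 0.6 m/s and contact force between the fingers and tin_a below 0.2 N) or (linear speed of tin_b above 0.6 m/s and contact force between the fingers and tin_b below 0.2 N) or (linear speed of tin_c above 0.6 m/s and contact force between the fingers and tin_c below 0.2 N)).
It fails at once if the unfinished knife, the file or the jar is moved by more than 30 mm (distance of any of blank_knife, file, rivet_jar from where it was at the start of the episode above 0.03 m).
It also fails if it takes over 69 s, if anything falls off the work surface, if the arm or the gripper's body presses on something with over 40 N, if the wrist force passes 120 N, or if a joint passes its speed limit or range.

## Working session

There is one attempt and no reset: what is moved stays moved. The work goes in short steps, Python scripts to look and compute and a tool call to move; the robot and the scene stay as the last step left them, time stands still between calls to the robot, and variables do not carry over. Pictures are saved under pics/ and viewed, at most 10 in all, crops included, and the job is handed in when it is done.

Besides the shell and the picture viewer there is one more tool, called after "Call:" by a JSON object that holds its "fn" and its "kwargs". jog_arm: Moves the arm, as the interface text tells. Its arguments: {"type":"object","properties":{"plan":{"type":"string"},"grip_force":{"type":"number"}},"required":["plan"]}

```bash
mkdir -p pics; cat > h.py <<'E'
import numpy as np, cv2
from rig import env, imaging, job, models
def cam(n):
    return imaging.get_image(n)
def pts(im):
    h,w=im['depth'].shape; f=h/2/np.tan(np.radians(im['fov_y']/2))
    v,u=np.mgrid[:h,:w]; d=im['depth']
    P=np.stack([(u-im['cx'])/f*d,(v-im['cy'])/f*d,d],-1)
    T=im['world_from_camera']; return P@T[:3,:3].T+T[:3,3]
def save(im,n): cv2.imwrite('pics/'+n,im['pixels'][:,:,::-1])
E
python3 - <<'E'
from h import *
o=env.observe(); print({k:np.round(v,3).tolist() for k,v in o.items()}, env.tcp_to_grasp)
ims={n:cam(n) for n in('top','side')}
both=np.vstack([cv2.resize(ims[n]['pixels'],(480,300)) for n in ims])
cv2.imwrite('pics/a.png',both[:,:,::-1]); save(ims['top'],'top.png')
for n in ims:
    P=pts(ims[n]); print(n,np.round(ims[n]['world_from_camera'],3).tolist())
    for q in ['tin_a_mid','case_lid','blank_knife','file','rivet_jar','tray_floor']:
        try:
            for r in models.outline_of(n,q):
                if r['confidence']<.2: continue
                m=r['region']&(ims[n]['depth']>0); X=P[m]
                z=np.percentile(X[:,2],90); t=X[X[:,2]>z-.008]
                (c,s,a)=cv2.minAreaRect((t[:,:2]*1000).astype(np.float32))
                print(q,round(r['confidence'],2),np.round(r['bbox']).tolist(),'z',round(z,3),'rect',np.round(c,1),np.round(s,1),round(a,1),'rgb',np.median(ims[n]['pixels'][m],0))
        except Exception as e: print(q,e)
    for q in ['tin_a_mid','release_top','nest_catch','nest_hinge','tray_floor','blank_knife','file','rivet_jar']:
        for r in models.tip_of(n,q):
            if r['confidence']<.2: continue
            c,w=np.round(r['at']).astype(int); print('tip',q,round(r['confidence'],2),(c,w),np.round(P[min(w,399),min(c,639)],3))
E
```

```text
{'time_s': 0.0, 'q': [62.091, 21.841, 74.384, 0.001, 83.857, -12.335], 'qvel': [-0.021, -0.034, 0.002, 0.029, 0.036, -0.08], 'joint_efforts': [-0.001, -44.846, -23.127, -0.0, 0.005, -0.0], 'position': [0.148, 0.53, 0.231], 'tool_rot': [[-0.963, 0.268, -0.001], [0.268, 0.963, -0.001], [0.0, -0.001, -1.0]], 'ft_force': [0.293, -0.636, -0.057], 'wrist_torque': [0.061, -0.006, -0.014], 'gripper_force': 0.0, 'grip_width': 0.085} -0.0187
top [[-0.02, -0.985, 0.17, 0.241], [-1.0, 0.019, -0.003, -0.003], [-0.0, -0.17, -0.985, 1.802], [0.0, 0.0, 0.0, 1.0]]
tin_a_mid 0.97 [298.0, 191.0, 18.0, 55.0] z 0.046 rect [540.  64.] [ 47.4 179. ] 84.9 rgb [50. 85. 68.]
tin_a_mid 0.92 [390.0, 259.0, 38.0, 47.0] z 0.045 rect [ 299.9 -227.3] [175.9  48.4] 37.6 rgb [ 35.  68. 144.]
tin_a_mid 0.7 [280.0, 258.0, 44.0, 49.0] z 0.045 rect [323.7 126.8] [ 46.2 178.6] 44.1 rgb [ 36.  68. 143.]
case_lid 0.92 [210.0, 211.0, 60.0, 63.0] z 0.058 rect [479.6 371.2] [208.6 198.7] 3.4 rgb [22. 21. 22.]
case_lid 0.5 [368.0, 181.0, 23.0, 54.0] z 0.045 rect [ 576.9 -179.5] [180.7  48. ] 6.2 rgb [50. 85. 68.]
blank_knife 0.
[... 2709 characters left out ...]
.63 (np.int64(318), np.int64(201)) [0.548 0.04  0.037]
tip release_top 0.72 (np.int64(369), np.int64(167)) [0.745 0.165 0.039]
tip release_top 0.51 (np.int64(295), np.int64(152)) [0.496 0.251 0.06 ]
tip nest_catch 0.68 (np.int64(288), np.int64(149)) [0.474 0.277 0.051]
tip nest_hinge 0.75 (np.int64(286), np.int64(132)) [0.475 0.362 0.055]
tip nest_hinge 0.49 (np.int64(401), np.int64(305)) [ 0.73  -0.356  0.022]
tip tray_floor 0.74 (np.int64(343), np.int64(319)) [ 0.561 -0.37   0.006]
tip blank_knife 0.85 (np.int64(398), np.int64(232)) [ 0.783 -0.107  0.022]
tip file 0.65 (np.int64(403), np.int64(304)) [ 0.737 -0.354  0.022]
tip rivet_jar 0.7 (np.int64(370), np.int64(168)) [0.748 0.163 0.035]
```

View pics/a.png

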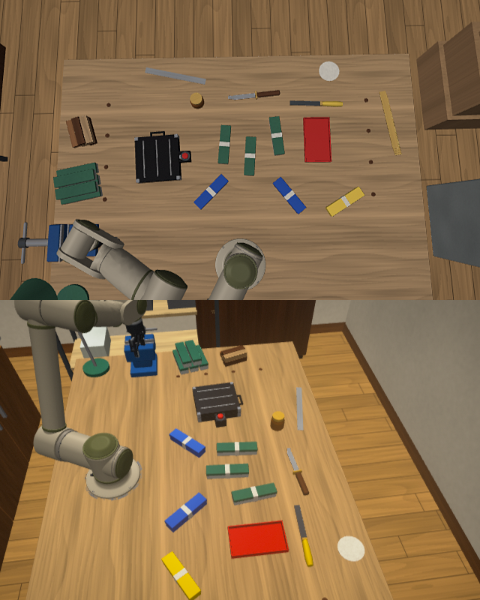

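View pics/top.png

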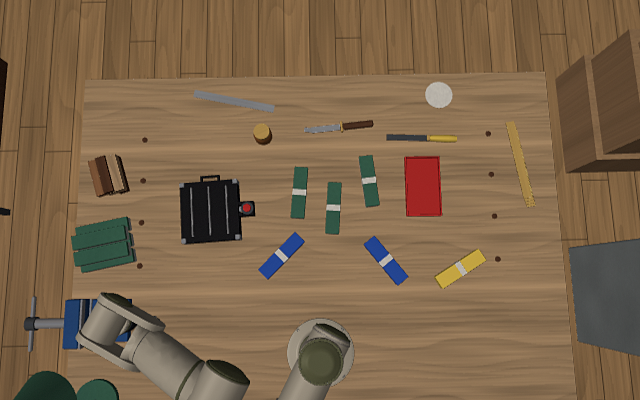

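The candidates are three green tins at top-picture pixels (300,192), (333,208) and (369,181). They are aluminium with a green lid and white seal, so they fit. The blue ones at (282,256) and (386,261) and the yellow one at (460,268) are look-alikes. The green pile at (103,245) has no seals and lies off to the side. The black case is at (211,211) with its red button at (247,208), and the red tray is at (423,186). I'll confirm these in a crop and measure them.

```bash
cat >> h.py <<'E'
def rect(X): 
    c,s,a=cv2.minAreaRect((X[:,:2]*1000).astype(np.float32))
    if s[0]<s[1]: a+=90
    return np.round(c,1),np.round(sorted(s),1),round((a+90)%180-90,1)   # angle of long side
def green(im,P):
    hsv=cv2.cvtColor(im['pixels'],cv2.COLOR_RGB2HSV)
    g=(hsv[...,0]>55)&(hsv[...,0]<95)&(hsv[...,1]>60)&(P[...,2]>.015)&(P[...,2]<.2)
    g=cv2.morphologyEx(g.astype(np.uint8),cv2.MORPH_CLOSE,np.ones((9,9)))
    n,l,st,_=cv2.connectedComponentsWithStats(g)
    for i in range(1,n):
        if st[i,4]<200: continue
        m=(l==i)&(im['depth']>0); X=P[m]; z=np.median(X[:,2]); t=X[X[:,2]>z-.006]
        print('green',st[i,:4],'z',round(z,4),*rect(t))
def red(im,P):
    hsv=cv2.cvtColor(im['pixels'],cv2.COLOR_RGB2HSV)
    g=((hsv[...,0]<8)|(hsv[...,0]>172))&(hsv[...,1]>150)&(hsv[...,2]>60)&(P[...,2]>.03)
    n,l,st,_=cv2.connectedComponentsWithStats(g.astype(np.uint8))
    for i in range(1,n):
        m=(l==i)&(im['depth']>0)
        if st[i,4]>15 and m.sum()>5: X=P[m]; print('red',st[i],np.round(np.median(X,0),4),np.round(X.min(0),3),np.round(X.max(0),3))
E
python3 - <<'E'
from h import *
ims={n:cam(n) for n in('top','side')}
for n,im in ims.items():
    P=pts(im);print(n); green(im,P); red(im,P)
    b=P[(abs(P[...,0]-.45)<.03)&(abs(P[...,1]+.05)<.05)]; print('bench',np.round(np.median(b[:,2]),4))
t=ims['top']['pixels'][140:280,180:420]; s=ims['side']['pixels'][100:280,230:470]
cv2.imwrite('pics/b.png',np.vstack([cv2.resize(t,None,fx=2.2,fy=2.2,interpolation=3),cv2.resize(s[:120],None,fx=2.2,fy=2.2,interpolation=3)])[:,:,::-1])
E
```

```text
top
green [359 155  20  52] z 0.0398 [ 578.1 -179.4] [ 47.6 178.2] 5.9
green [291 167  17  51] z 0.0402 [541.3  63.5] [ 46.4 178.8] -5.2
green [326 182  15  52] z 0.0401 [484.6 -53.3] [ 45.9 177.9] -4.1
green [ 71 217  64  55] z 0.0767 [366.7 727.5] [103.8 182.6] -78.4
green [ 76 380  42  20] z 0.0212 [-94.2 684.7] [ 82.4 245.2] -73.2
red [243 204   8   8  52] [0.4877 0.2425 0.0571] [0.475 0.231 0.045] [0.501 0.256 0.066]
bench 0.0091
side
green [231  54  46  40] z 0.0769 [369.1 724.3] [103.7 192.3] -78.5
green [110  78  36  24] z 0.0244 [-137.   735.5] [135.1 138. ] -69.3
green [289 190  54  12] z 0.0423 [542.6  62. ] [ 48.  176.1] -4.9
green [275 219  57  13] z 0.0421 [486.2 -54.2] [ 47.3 176.3] -4.7
green [309 245  60  23] z 0.0418 [ 579.1 -179.3] [ 46.6 177.2] 6.1
red [290 151   8   8  53] [0.4894 0.2425 0.057 ] [0.478 0.231 0.046] [0.502 0.27  0.067]
bench 0.034
```

View pics/b.png

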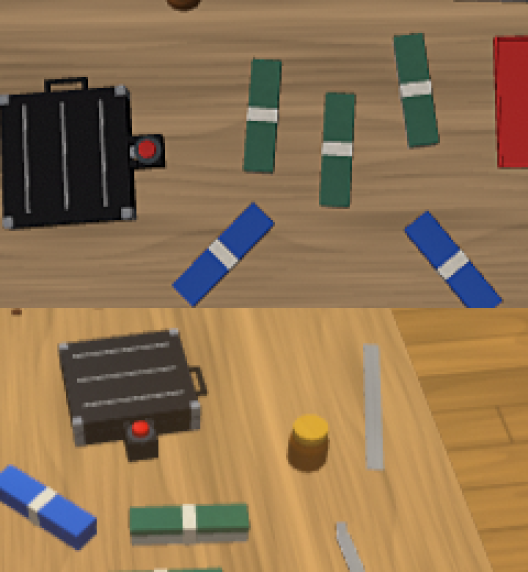

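The crop confirms the three green tins with white seals, and the red button on the case's front at (247,208) in the full picture. I'm starting with the button.

```bash
cat >> h.py <<'E'
def go(x,y,z,yaw):
    """to go: tool-frame shift (cm) and turn (deg) to a tool-down pose with tool y at world angle yaw (mod 180)"""
    o=env.observe(); R=np.array(o['tool_rot']); p=np.array(o['position'])
    d=R.T@(np.array([x,y,z])-p)*100
    a=np.degrees(np.arctan2(R[1,1],R[0,1])); dz=-((yaw-a+90)%180-90)
    print('t',round(o['time_s'],2),'pos',np.round(p,4),'yaw',round(a,1),'zdir',np.round(R[:,2],3),'shift cm',np.round(d,2),'rz',round(dz,1),'q',np.round(o['q'],0),'w',round(o['grip_width'],4),'F',np.round(o['ft_force'],1),'T',np.round(o['wrist_torque'],3))
E
```

Call:
{"fn": "jog_arm", "kwargs": {"plan": "0 0 0 -3.69 -1.73 0 255;0 0 0 -3.69 -1.73 0 255;0 0 0 -3.69 -1.73 0 255;0 0 0 -3.69 -1.73 0 255;0 0 0 -3.69 -1.73 0 255;0 0 0 -3.69 -1.73 0 255;0 0 0 -3.69 -1.73 0 255;0 0 0 -3.69 -1.73 0 255;0 0 0 -3.69 -1.73 0 255;0 0 0 -3.69 -1.73 0 255"}}

```text
time_s: 2.43
position: [0.4579, 0.2624, 0.2315]
tool_rot: [[-0.963, 0.269, 0.0], [0.269, 0.963, 0.0], [-0.0, 0.0, -1.0]]
ft_force: [1.0, 1.2, 0.4]
grip_width: 0.0
gripper_force: 0.0
```

```bash
python3 -c "
from h import *
go(.4885,.2375,.075,93.4)"
```

```text
t 2.43 pos [0.4579 0.2624 0.2315] yaw 74.4 zdir [ 0.  0. -1.] shift cm [-3.61 -1.58 15.65] rz -19.0 q [ 17.  20.  78.   0.  83. -57.] w 0.0 F [1.  1.2 0.4] T [0.03  0.01  0.059]
```

Call:
{"fn": "jog_arm", "kwargs": {"plan": "0 0 0 -3.61 -1.58 0 255;0 0 -6.33 0 0 3.9 255;0 0 -6.33 0 0 3.9 255;0 0 -6.34 0 0 3.9 255;0 0 0 0 0 3.9 255;0 0 0 0 0 0 255"}}

```text
time_s: 2.93
position: [0.4838, 0.2381, 0.0692]
tool_rot: [[-0.998, -0.059, -0.012], [-0.059, 0.998, -0.003], [0.012, -0.002, -1.0]]
ft_force: [-1.8, 0.5, -1.8]
grip_width: 0.0
gripper_force: 0.0
```

```bash
python3 -c "
from h import *
go(.4885,.2375,.050,93.4)"
```

```text
t 2.93 pos [0.4838 0.2381 0.0692] yaw 93.4 zdir [-0.012 -0.003 -1.   ] shift cm [-0.49 -0.08  1.92] rz -0.0 q [ 14.  31.  89.  -0.  61. -80.] w 0.0 F [-1.8  0.5 -1.8] T [-0.002  0.085  0.009]
```

Call:
{"fn": "jog_arm", "kwargs": {"plan": "0 0 0 0 0 0 255;0 0 0 0 0 0 255"}}

```text
time_s: 3.1
position: [0.4884, 0.2395, 0.0775]
tool_rot: [[-0.998, -0.059, 0.003], [-0.059, 0.998, 0.001], [-0.003, 0.001, -1.0]]
ft_force: [1.5, -0.6, -0.1]
grip_width: 0.0001
gripper_force: 0.0
```

Call:
{"fn": "jog_arm", "kwargs": {"plan": "0 0 0 0 0 1.4 255;0 0 0 0 0 1.3 255;0 0 0 0 0 0 255;0 0 0 0 -1.5 -3.5 255;0 0 0 0 -2 -3.6 255;0 0 0 0 -2 -3.6 200;0 0 0 0 -2 -3 0;0 0 0 0 -3 0 0;0 0 0 0 -3 0 0;0 0 0 0 -3 0 0"}}

```text
time_s: 3.93
position: [0.4976, 0.0733, 0.1889]
tool_rot: [[-0.998, -0.06, 0.006], [-0.06, 0.998, -0.001], [-0.006, -0.001, -1.0]]
ft_force: [0.8, -0.1, -0.7]
grip_width: 0.0602
gripper_force: 0.0
```

```bash
python3 - <<'E'
from h import *
go(.5418,.063,.15,85)
for n in ('top','side'):
    im=cam(n); P=pts(im); m=(np.hypot(P[...,0]-.48,P[...,1]-.42)<.2)&(P[...,2]>.1)
    print(n,m.sum(),np.round(np.percentile(P[m],[5,50,95],axis=0),3) if m.sum() else '')
save(im,'c.png')
E
```

```text
t 3.93 pos [0.4976 0.0733 0.1889] yaw 93.5 zdir [ 0.006 -0.001 -1.   ] shift cm [-4.33 -1.29  3.92] rz 8.5 q [ -5.  19.  86.  -0.  74. -99.] w 0.0602 F [ 0.8 -0.1 -0.7] T [-0.026  0.016  0.046]
top 1310 [[0.381 0.369 0.109]
 [0.475 0.399 0.189]
 [0.571 0.449 0.211]]
side 0
```

Call:
{"fn": "jog_arm", "kwargs": {"plan": "0 0 0 -3 -0.9 0 0;0 0 0 -1.5 -0.5 0 0;0 0 4.25 0 0 3 0;0 0 4.25 0 0 3 0;0 0 0 0 0 3 0;0 0 0 0 0 0 0;0 0 0 0 0 0 0"}}

```text
time_s: 4.62
position: [0.5431, 0.0636, 0.0967]
tool_rot: [[-0.996, 0.088, 0.0], [0.088, 0.996, 0.0], [-0.0, 0.0, -1.0]]
ft_force: [0.3, 0.9, 0.1]
grip_width: 0.0855
gripper_force: 0.0
```

```bash
python3 - <<'E'
from h import *
go(.5418,.063,.01,85)
for n in ('top','side'):
    im=cam(n); P=pts(im); m=(np.hypot(P[...,0]-.48,P[...,1]-.42)<.25)&(P[...,2]>.1)
    print(n,m.sum(),np.round(np.percentile(P[m],[5,50,95],axis=0),3) if m.sum() else '')
    save(im,'d%s.png'%n)
    for q in ['nest_catch','nest_hinge']:
        for r in models.tip_of(n,q)[:2]:
            c,w=np.round(r['at']).astype(int); print('tip',q,round(r['confidence'],2),(c,w),np.round(P[w,c],3))
t,s=[cv2.imread('pics/d%s.png'%n) for n in('top','side')]
cv2.imwrite('pics/e.png',np.hstack([cv2.resize(t[130:270,150:290],None,fx=2.8,fy=2.8),cv2.resize(s[70:210,220:360],None,fx=2.8,fy=2.8)]))
E
```

```text
t 4.62 pos [0.5431 0.0636 0.0967] yaw 85.0 zdir [ 0.  0. -1.] shift cm [ 0.13 -0.08  8.67] rz -0.0 q [ -6.  29.  86.   0.  64. -91.] w 0.0855 F [0.3 0.9 0.1] T [ 0.037 -0.013  0.034]
top 2011 [[0.315 0.24  0.107]
 [0.451 0.543 0.165]
 [0.565 0.569 0.646]]
tip nest_catch 0.93 (np.int64(223), np.int64(209)) [0.491 0.333 0.004]
tip nest_catch 0.5 (np.int64(424), np.int64(188)) [ 0.552 -0.378  0.007]
tip nest_hinge 0.9 (np.int64(201), np.int64(210)) [0.49  0.411 0.001]
side 1178 [[0.339 0.237 0.118]
 [0.498 0.553 0.172]
 [0.571 0.571 0.627]]
tip nest_catch 0.81 (np.int64(288), np.int64(152)) [0.473 0.268 0.046]
tip nest_hinge 0.97 (np.int64(283), np.int64(132)) [0.445 0.015 0.381]
```

View pics/e.png

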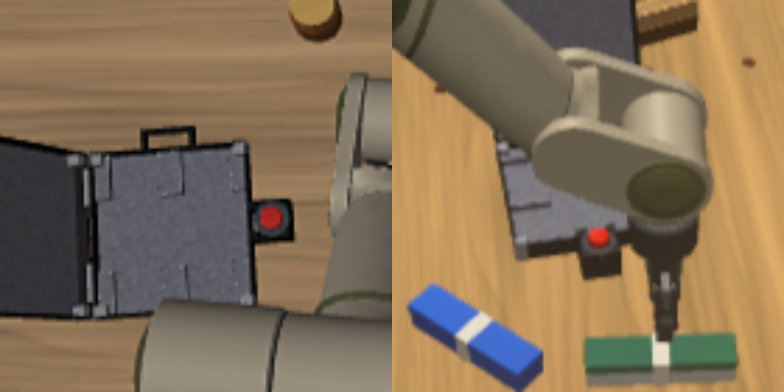

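The case is open (top picture: lid back on the left, nests visible). Now I'll grasp the first tin.

Call:
{"fn": "jog_arm", "kwargs": {"plan": "0 0 0 0.05 0 3 0;0 0 0 0.05 -0.05 3 0;0 0 0 0 0 2.7 0;0 0 0 0 0 0 255;0 0 0 0 0 0 255;0 0 0 0 0 0 255;0 0 0 0 0 0 255;0 0 0 0 0 0 255", "grip_force": 110}}

```text
time_s: 5.58
position: [0.5431, 0.0628, 0.0107]
tool_rot: [[-0.996, 0.088, 0.004], [0.088, 0.996, -0.0], [-0.004, 0.0, -1.0]]
ft_force: [-1.2, 1.2, 8.2]
grip_width: 0.0466
gripper_force: 113.9
```

Call:
{"fn": "jog_arm", "kwargs": {"plan": "0 0 0 0 0 -3 255;0 0 0 0 0 -4 255;0 0 0 0 0 -4 255;0 0 0 0 0 -4 255;0 0 0 0 0 -3 255;0 0 0 0 0 -2 255;0 0 0 0 0 0 255;0 0 0 0 0 0 255"}}

```text
time_s: 6.25
position: [0.5416, 0.0628, 0.2092]
tool_rot: [[-0.996, 0.088, 0.002], [0.088, 0.996, -0.0], [-0.002, -0.0, -1.0]]
ft_force: [-0.0, 0.4, -4.5]
grip_width: 0.0464
gripper_force: 114.9
```

```bash
python3 -c "
from h import *
go(.5418,.063,.21,85)"
```

```text
t 6.25 pos [0.5416 0.0628 0.2092] yaw 84.9 zdir [ 0.002 -0.    -1.   ] shift cm [-0.02  0.02 -0.08] rz -0.1 q [ -6.  22.  77.  -0.  80. -91.] w 0.0464 F [-0.   0.4 -4.5] T [ 0.019 -0.054 -0.007]
```

Call:
{"fn": "jog_arm", "kwargs": {"plan": "0 6 0 0 0 0 255;0 6 0 0 0 0 255;0 6 0 0 0 0 255;0 6 0 0 0 0 255;0 6 0 0 0 0 255;0 0 0 0 0 0 255;0 0 0 0 0 0 255;0 0 0 0 0 0 255;0 0 0 0 0 0 255;0 0 0 0 0 0 255"}}

```text
time_s: 7.08
position: [0.5413, 0.0629, 0.2091]
tool_rot: [[-0.864, 0.088, -0.496], [0.077, 0.996, 0.044], [0.498, -0.0, -0.867]]
ft_force: [-0.4, 0.2, -3.9]
grip_width: 0.0462
gripper_force: 114.9
```

Call:
{"fn": "jog_arm", "kwargs": {"plan": "0 -6 0 0 0 0 255;0 -6 0 0 0 0 255;0 -6 0 0 0 0 255;0 -6 0 0 0 0 255;0 -6 0 0 0 0 255;0 0 0 0 0 0 255;0 0 0 0 0 0 255;0 0 0 0 0 0 255;0 0 0 0 0 0 255"}}

```text
time_s: 7.83
position: [0.5423, 0.0626, 0.2081]
tool_rot: [[-0.996, 0.089, -0.002], [0.089, 0.996, 0.0], [0.002, -0.0, -1.0]]
ft_force: [-0.2, 0.0, -3.2]
grip_width: 0.0462
gripper_force: 114.8
```

```bash
python3 -c "
from h import *
go(.5418,.063,.21,85)"
```

```text
t 7.83 pos [0.5423 0.0626 0.2081] yaw 84.9 zdir [-0.002  0.    -1.   ] shift cm [ 0.06  0.04 -0.19] rz -0.1 q [ -6.  22.  77.  -0.  80. -91.] w 0.0462 F [-0.2  0.  -3.2] T [-0.021 -0.052 -0.053]
```

Call:
{"fn": "jog_arm", "kwargs": {"plan": "0 -6 0 0 0 0 255;0 -6 0 0 0 0 255;0 -6 0 0 0 0 255;0 -6 0 0 0 0 255;0 -6 0 0 0 0 255;0 0 0 0 0 0 255;0 0 0 0 0 0 255;0 0 0 0 0 0 255;0 0 0 0 0 0 255;0 0 0 0 0 0 255"}}

```text
time_s: 8.67
position: [0.5427, 0.0626, 0.2085]
tool_rot: [[-0.863, 0.089, 0.497], [0.077, 0.996, -0.044], [-0.499, -0.0, -0.867]]
ft_force: [-1.1, -0.8, -3.6]
grip_width: 0.0465
gripper_force: 114.8
```

Call:
{"fn": "jog_arm", "kwargs": {"plan": "0 6 0 0 0 0 255;0 6 0 0 0 0 255;0 6 0 0 0 0 255;0 6 0 0 0 0 255;0 6 0 0 0 0 255;0 0 0 0 0 0 255;0 0 0 0 0 0 255;0 0 0 0 0 0 255;0 0 0 0 0 0 255"}}

```text
time_s: 9.42
position: [0.5413, 0.0629, 0.2084]
tool_rot: [[-0.996, 0.088, 0.001], [0.088, 0.996, -0.0], [-0.001, 0.0, -1.0]]
ft_force: [0.8, -0.1, -2.7]
grip_width: 0.0461
gripper_force: 114.8
```

```bash
python3 - <<'E'
from h import *
go(.4836,.3253,.21,93.4)
E
```

```text
t 9.42 pos [0.5413 0.0629 0.2084] yaw 84.9 zdir [ 0.001 -0.    -1.   ] shift cm [ 8.06 25.63 -0.17] rz -8.5 q [ -6.  22.  78.   0.  80. -91.] w 0.0461 F [ 0.8 -0.1 -2.7] T [-0.065 -0.084  0.007]
```

Level torque about the tilt axis was −0.05 after one tilt and −0.08 after the other, far from a 0.17 difference. Tin 1 is sound. I'll check the nest geometry from depth before placing it.

```bash
python3 - <<'E'
from h import *
a=np.radians(93.4); ex=np.array([np.cos(a),np.sin(a)]); ey=np.array([-ex[1],ex[0]])
for n in ('top','side'):
    im=cam(n);P=pts(im); d=P[...,:2]-[.481,.3715]; u=d@ex*1000; v=d@ey*1000; z=P[...,2]*1000
    print(n)
    for lo,hi,s in((-97,-55,'v-'),(55,97,'v+'),(-35,35,'mid')):
        print(s,[(c,int(np.median(z[m])) if (m:=(abs(u-c)<4)&(v>lo)&(v<hi)&(z<120)&(z>-20)).sum()>3 else None) for c in range(-112,120,8)])
    for lo,hi,s in((-60,-30,'catch'),(30,60,'hinge')):
        print(s,[(c,int(np.median(z[m])) if (m:=(abs(v-c)<4)&(u>lo)&(u<hi)&(z<120)&(z>-20)).sum()>3 else None) for c in range(-120,121,8)])
E
```

```text
top
v- [(-112, 1), (-104, 0), (-96, 20), (-88, 19), (-80, 18), (-72, 2), (-64, 5), (-56, 5), (-48, 3), (-40, 2), (-32, 4), (-24, 3), (-16, 7), (-8, 15), (0, 16), (8, 15), (16, 11), (24, 4), (32, 4), (40, 3), (48, 6), (56, 5), (64, 3), (72, 7), (80, 17), (88, 18), (96, 24), (104, 33), (112, 30)]
v+ [(-112, 0), (-104, 0), (-96, 25), (-88, 18), (-80, 15), (-72, 8), (-64, 5), (-56, 3), (-48, 3), (-40, 2), (-32, 4), (-24, 3), (-16, 9), (-8, 12), (0, 16), (8, 16), (16, 11), (24, 5), (32, 3), (40, 4), (48, 4), (56, 3), (64, 3), (72, 6), (80, 15), (88, 18), (96, 23), (104, 30), (112, 28)]
mid [(-112, 43), (-104, 39), (-96, 24), (-88, 3), (-80, 4), (-72, 3), (-64, 3), (-56, 3), (-48, 4), (-40, 5), (-32, 4), (-24, 2), (-16, 3), (-8, 5), (0, 3), (8, 4), (16, 3), (24, 3), (32, 3), (40, 4), (48, 4), (56, 5), (64, 4), (72, 5), (80, 4), (88, 3), (96, 16), (104, 31), (112, 27)]
catch [(-120, 2), (-112, 1), (-104, 26), (-96, 8), (-88, 4), (-80, 2), (-72, 4), (-64, 4), (-56, 2), (-48, 6), (-40, 4), (-32, 4), (-24, 5), (-16, 5), (-8, 3), (0, 4), (8, 3), (16, 2), (24, 6), (32, 5), (40, 6), (48, 5), (56,
[... 1260 characters left out ...]
), (80, 6), (88, 6), (96, 16), (104, 21), (112, 30)]
catch [(-120, None), (-112, None), (-104, None), (-96, None), (-88, None), (-80, None), (-72, 6), (-64, 5), (-56, 8), (-48, 7), (-40, 6), (-32, 7), (-24, 6), (-16, 8), (-8, 6), (0, 9), (8, 10), (16, 6), (24, 6), (32, 6), (40, 5), (48, 7), (56, 7), (64, 5), (72, 6), (80, 6), (88, 8), (96, 9), (104, 6), (112, 1), (120, 3)]
hinge [(-120, None), (-112, None), (-104, None), (-96, None), (-88, None), (-80, None), (-72, None), (-64, 8), (-56, 6), (-48, 6), (-40, 5), (-32, 7), (-24, 7), (-16, 5), (-8, 6), (0, 8), (8, 7), (16, 5), (24, 7), (32, 6), (40, 8), (48, 7), (56, 4), (64, 5), (72, 7), (80, 9), (88, 5), (96, 5), (104, 9), (112, 4), (120, 2)]
```

Call:
{"fn": "jog_arm", "kwargs": {"plan": "0 0 0 0.55 1.9 0 255;0 0 0 1.05 3.86 0 255;0 0 0 1.05 3.86 0 255;0 0 0 1.05 3.86 0 255;0 0 0 1.05 3.86 0 255;0 0 0 1.05 3.86 0 255;0 0 0 1.05 3.86 0 255;0 0 0 1.05 3.86 0 255;0 0 0 1.05 3.86 0 255;0 0 0 0.5 1.95 0 255"}}

```text
time_s: 10.35
position: [0.4764, 0.4209, 0.2084]
tool_rot: [[-0.996, 0.085, 0.001], [0.085, 0.996, 0.002], [-0.0, 0.002, -1.0]]
ft_force: [-0.2, -0.3, -3.6]
grip_width: 0.0463
gripper_force: 114.8
```

Call:
{"fn": "jog_arm", "kwargs": {"plan": "0 0 -4.25 0 0 2 255;0 0 -4.25 0 0 3.5 255;0 0 0 0 0 3 255;0 0 0 0 0 2 255;0 0 0 0 0 0 255;0 0 0 0 0 0 255;0 0 0 0 0 0 255"}}

```text
time_s: 10.93
position: [0.4791, 0.4175, 0.1053]
tool_rot: [[-0.998, -0.06, 0.003], [-0.06, 0.998, 0.002], [-0.003, 0.002, -1.0]]
ft_force: [0.1, -0.1, -3.4]
grip_width: 0.0459
gripper_force: 114.6
```

```bash
python3 - <<'E'
from h import *
go(.478,.417,.0165,93.4)
E
```

```text
t 10.93 pos [0.4791 0.4175 0.1053] yaw 93.4 zdir [ 0.003  0.002 -1.   ] shift cm [ 0.14 -0.06  8.88] rz 0.0 q [ 30.  36.  71.   0.  73. -63.] w 0.0459 F [ 0.1 -0.1 -3.4] T [-0.003 -0.063  0.001]
```

Call:
{"fn": "jog_arm", "kwargs": {"plan": "0 0 0 0.1 -0.05 2.5 255;0 0 0 0 0 2.5 255;0 0 0 0 0 2 255;0 0 0 0 0 1 255;0 0 0 0 0 0.5 255;0 0 0 0 0 0.3 255;0 0 0 0 0 0 255;0 0 0 0 0 0 255"}}

```text
time_s: 11.6
position: [0.478, 0.4169, 0.0167]
tool_rot: [[-0.998, -0.06, 0.002], [-0.06, 0.998, 0.001], [-0.002, 0.001, -1.0]]
ft_force: [0.8, -0.4, -3.9]
grip_width: 0.0465
gripper_force: 114.9
```

```bash
python3 - <<'E'
from h import *
go(.478,.417,.0145,93.4)
E
```

```text
t 11.6 pos [0.478  0.4169 0.0167] yaw 93.4 zdir [ 0.002  0.001 -1.   ] shift cm [0.   0.01 0.22] rz 0.0 q [ 30.  42.  76.   0.  62. -63.] w 0.0465 F [ 0.8 -0.4 -3.9] T [-0.009 -0.086 -0.016]
```

Call:
{"fn": "jog_arm", "kwargs": {"plan": "0 0 0 0 0 0.2 255;0 0 0 0 0 0 255;0 0 0 0 0 0 75;0 0 0 0 0 0 75;0 0 0 0 0 0 75"}}

```text
time_s: 12.02
position: [0.4776, 0.4166, 0.0137]
tool_rot: [[-0.998, -0.06, 0.001], [-0.06, 0.998, 0.0], [-0.001, 0.0, -1.0]]
ft_force: [-0.7, -0.7, -0.1]
grip_width: 0.0603
gripper_force: 0.0
```

Call:
{"fn": "jog_arm", "kwargs": {"plan": "0 0 0 0 0 -2 75;0 0 0 0 0 -4 75;0 0 0 0 0 -4 0;0 0 0 0 -3 -3 0;0 0 0 0 -4 0 0;0 0 0 0 -4 0 0;0 0 0 0 -4 0 0;0 0 0 0 -4 0 0;0 0 0 0 -4 0 0;0 0 0 0 -4 0 0"}}

```text
time_s: 12.85
position: [0.4932, 0.1458, 0.1431]
tool_rot: [[-0.998, -0.06, 0.001], [-0.06, 0.998, 0.0], [-0.001, -0.0, -1.0]]
ft_force: [0.9, 0.5, 0.9]
grip_width: 0.0854
gripper_force: 0.0
```

```bash
python3 - <<'E'
from h import *
go(.4853,-.0537,.12,85.6)
E
```

```text
t 12.85 pos [0.4932 0.1458 0.1431] yaw 93.4 zdir [ 0.001  0.    -1.   ] shift cm [  1.99 -19.86   2.31] rz 7.8 q [  3.  23.  88.  -0.  69. -90.] w 0.0854 F [0.9 0.5 0.9] T [ 0.046 -0.011  0.031]
```

Call:
{"fn": "jog_arm", "kwargs": {"plan": "0 0 0 0.4 -3.95 0 0;0 0 0 0.4 -3.95 0 0;0 0 0 0.4 -3.95 0 0;0 0 0 0.4 -3.95 0 0;0 0 0 0.3 -3.1 0 0;0 0 3.9 0 0 2 0;0 0 3.9 0 0 2 0;0 0 0 0 0 0 0;0 0 0 0 0 0 0"}}

```text
time_s: 13.6
position: [0.4856, -0.0422, 0.1027]
tool_rot: [[-0.997, 0.074, -0.001], [0.074, 0.997, 0.001], [0.001, 0.0, -1.0]]
ft_force: [0.9, -0.4, 1.0]
grip_width: 0.0859
gripper_force: 0.0
```

```bash
python3 - <<'E'
from h import *
go(.4853,-.0537,.0105,85.6)
im=cam('top');green(im,pts(im))
E
```

```text
t 13.6 pos [ 0.4856 -0.0422  0.1027] yaw 85.7 zdir [-0.001  0.001 -1.   ] shift cm [-0.07 -1.15  9.22] rz 0.1 q [ -19.   24.   95.    0.   61. -105.] w 0.0859 F [ 0.9 -0.4  1. ] T [0.023 0.008 0.017]
green [359 155  20  52] z 0.0399 [ 577.4 -179.2] [ 48.6 177.9] 6.8
green [189 187  16  52] z 0.0441 [477.1 416.2] [ 49.7 178. ] 3.5
green [ 71 217  64  55] z 0.0765 [366.3 728.8] [104.2 183.7] -78.7
green [ 76 380  41  20] z 0.021 [-92.4 683.6] [ 79.6 248.7] -73.2
```

Tin 1 lies in the hinge nest: its top is at 0.044 and its centre at (0.477, 0.416). Next is tin 2.

Call:
{"fn": "jog_arm", "kwargs": {"plan": "0 0 0 0 -1.15 1 0;0 0 0 0 0 3 0;0 0 0 0 0 3 0;0 0 0 0 0 2.2 0;0 0 0 0 0 0 255;0 0 0 0 0 0 255;0 0 0 0 0 0 255;0 0 0 0 0 0 255;0 0 0 0 0 0 255"}}

```text
time_s: 14.4
position: [0.4862, -0.0538, 0.0131]
tool_rot: [[-0.997, 0.076, 0.004], [0.076, 0.997, -0.001], [-0.004, -0.001, -1.0]]
ft_force: [-0.2, 2.1, 7.0]
grip_width: 0.046
gripper_force: 113.9
```

Call:
{"fn": "jog_arm", "kwargs": {"plan": "0 0 0 0 0 -3 255;0 0 0 0 0 -4 255;0 0 0 0 0 -4 255;0 0 0 0 0 -4 255;0 0 0 0 0 -3 255;0 0 0 0 0 -2 255"}}

```text
time_s: 14.9
position: [0.4852, -0.0536, 0.2159]
tool_rot: [[-0.997, 0.075, 0.006], [0.075, 0.997, -0.002], [-0.007, -0.002, -1.0]]
ft_force: [0.5, -0.5, -3.8]
grip_width: 0.046
gripper_force: 115.0
```

Call:
{"fn": "jog_arm", "kwargs": {"plan": "0 6 0 0 0 0 255;0 6 0 0 0 0 255;0 6 0 0 0 0 255;0 6 0 0 0 0 255;0 6 0 0 0 0 255;0 0 0 0 0 0 255;0 0 0 0 0 0 255;0 0 0 0 0 0 255;0 0 0 0 0 0 255;0 0 0 0 0 0 255"}}

```text
time_s: 15.73
position: [0.4845, -0.0537, 0.2118]
tool_rot: [[-0.865, 0.076, -0.496], [0.066, 0.997, 0.038], [0.498, -0.0, -0.867]]
ft_force: [-0.7, 0.3, -4.4]
grip_width: 0.0463
gripper_force: 115.1
```

Call:
{"fn": "jog_arm", "kwargs": {"plan": "0 -6 0 0 0 0 255;0 -6 0 0 0 0 255;0 -6 0 0 0 0 255;0 -6 0 0 0 0 255;0 -6 0 0 0 0 255;0 0 0 0 0 0 255;0 0 0 0 0 0 255;0 0 0 0 0 0 255;0 0 0 0 0 0 255"}}

```text
time_s: 16.48
position: [0.4854, -0.0539, 0.2107]
tool_rot: [[-0.997, 0.076, -0.002], [0.076, 0.997, 0.0], [0.002, 0.0, -1.0]]
ft_force: [0.9, -0.5, -4.2]
grip_width: 0.0463
gripper_force: 115.1
```

```bash
python3 -c "
from h import *
go(.4853,-.0537,.21,85.6)"
```

```text
t 16.48 pos [ 0.4854 -0.0539  0.2107] yaw 85.6 zdir [-0.002  0.    -1.   ] shift cm [0.01 0.02 0.07] rz 0.0 q [ -20.   17.   86.   -0.   78. -106.] w 0.0463 F [ 0.9 -0.5 -4.2] T [-0.012  0.024 -0.009]
```

Call:
{"fn": "jog_arm", "kwargs": {"plan": "0 -6 0 0 0 0 255;0 -6 0 0 0 0 255;0 -6 0 0 0 0 255;0 -6 0 0 0 0 255;0 -6 0 0 0 0 255;0 0 0 0 0 0 255;0 0 0 0 0 0 255;0 0 0 0 0 0 255;0 0 0 0 0 0 255;0 0 0 0 0 0 255"}}

```text
time_s: 17.32
position: [0.4859, -0.0539, 0.211]
tool_rot: [[-0.864, 0.076, 0.498], [0.065, 0.997, -0.038], [-0.499, -0.0, -0.866]]
ft_force: [0.0, 0.3, -3.8]
grip_width: 0.0461
gripper_force: 115.2
```

Call:
{"fn": "jog_arm", "kwargs": {"plan": "0 6 0 0 0 0 255;0 6 0 0 0 0 255;0 6 0 0 0 0 255;0 6 0 0 0 0 255;0 6 0 0 0 0 255;0 0 0 0 0 0 255;0 0 0 0 0 0 255;0 0 0 0 0 0 255;0 0 0 0 0 0 255"}}

```text
time_s: 18.07
position: [0.4844, -0.0536, 0.2108]
tool_rot: [[-0.997, 0.076, 0.001], [0.076, 0.997, -0.0], [-0.001, 0.0, -1.0]]
ft_force: [0.9, 0.4, -3.0]
grip_width: 0.0461
gripper_force: 115.2
```

```bash
python3 - <<'E'
from h import *
go(.4835,.327,.21,93.4);go(.560,-.371,.21,89.2)
im=cam('top');P=pts(im);z=P[...,2]
hsv=cv2.cvtColor(im['pixels'],cv2.COLOR_RGB2HSV)
m=((hsv[...,0]<8)|(hsv[...,0]>172))&(hsv[...,1]>130)&(P[...,1]<-.25)&(z<.06)
print('tray',rect(P[m]))
E
```

```text
t 18.07 pos [ 0.4844 -0.0536  0.2108] yaw 85.6 zdir [ 0.001 -0.    -1.   ] shift cm [ 3.   37.94  0.08] rz -7.8 q [ -20.   17.   86.    0.   77. -106.] w 0.0461 F [ 0.9  0.4 -3. ] T [ 0.068 -0.005  0.053]
t 18.07 pos [ 0.4844 -0.0536  0.2108] yaw 85.6 zdir [ 0.001 -0.    -1.   ] shift cm [ -9.96 -31.07   0.09] rz -3.6 q [ -20.   17.   86.    0.   77. -106.] w 0.0461 F [ 0.9  0.4 -3. ] T [ 0.068 -0.005  0.053]
tray (array([ 562.2, -374.6]), array([130.3, 219.1]), -0.9)
```

Tin 2: +0.024 versus −0.005, so it is sound too and goes in the catch nest. That leaves tin 3 as the rattler, which I'll confirm when I lift it.

Call:
{"fn": "jog_arm", "kwargs": {"plan": "0 0 0 0.3 3.7 0 255;0 0 0 0.3 4 0 255;0 0 0 0.3 4 0 255;0 0 0 0.3 4 0 255;0 0 0 0.3 4 0 255;0 0 0 0.3 4 0 255;0 0 0 0.3 4 0 255;0 0 0 0.3 4 0 255;0 0 0 0.3 4 0 255;0 0 0 0.3 2.3 0 255"}}

```text
time_s: 18.95
position: [0.4831, 0.3308, 0.2109]
tool_rot: [[-0.997, 0.074, 0.001], [0.074, 0.997, 0.002], [-0.001, 0.002, -1.0]]
ft_force: [-0.9, -0.3, -3.5]
grip_width: 0.0462
gripper_force: 115.2
```

Call:
{"fn": "jog_arm", "kwargs": {"plan": "0 0 -3.9 0 0 2 255;0 0 -3.9 0 0 3.5 255;0 0 0 0 0 3 255;0 0 0 0 0 2 255;0 0 0 0 0 0 255;0 0 0 0 0 0 255;0 0 0 0 0 0 255"}}

```text
time_s: 19.53
position: [0.4848, 0.3276, 0.1077]
tool_rot: [[-0.998, -0.06, 0.003], [-0.059, 0.998, 0.001], [-0.003, 0.001, -1.0]]
ft_force: [-0.0, 1.1, -3.7]
grip_width: 0.0464
gripper_force: 115.1
```

```bash
python3 - <<'E'
from h import *
go(.4835,.327,.018,93.4)
E
```

```text
t 19.53 pos [0.4848 0.3276 0.1077] yaw 93.4 zdir [ 0.003  0.001 -1.   ] shift cm [ 0.16 -0.06  8.96] rz 0.0 q [ 22.  32.  79.   0.  69. -71.] w 0.0464 F [-0.   1.1 -3.7] T [-0.001 -0.114 -0.011]
```

Call:
{"fn": "jog_arm", "kwargs": {"plan": "0 0 0 0.1 -0.05 2.5 255;0 0 0 0 0 2.5 255;0 0 0 0 0 2 255;0 0 0 0 0 1 255;0 0 0 0 0 0.5 255;0 0 0 0 0 0.3 255;0 0 0 0 0 0 255;0 0 0 0 0 0 255"}}

```text
time_s: 20.2
position: [0.4837, 0.3272, 0.019]
tool_rot: [[-0.998, -0.06, 0.002], [-0.06, 0.998, 0.001], [-0.002, 0.001, -1.0]]
ft_force: [-0.3, -0.0, -3.9]
grip_width: 0.0463
gripper_force: 115.3
```

Call:
{"fn": "jog_arm", "kwargs": {"plan": "0 0 0 0 0 0.2 255;0 0 0 0 0 0 255;0 0 0 0 0 0 255"}}

```text
time_s: 20.45
position: [0.4838, 0.3273, 0.0172]
tool_rot: [[-0.998, -0.06, 0.003], [-0.06, 0.998, 0.001], [-0.003, 0.001, -1.0]]
ft_force: [0.4, -0.1, 5.6]
grip_width: 0.0463
gripper_force: 116.3
```

Contact: the wrist force rose to +5.6 N. Now I'll release and go to tin 3.

Call:
{"fn": "jog_arm", "kwargs": {"plan": "0 0 0 0 0 0 75;0 0 0 0 0 0 75;0 0 0 0 0 0 75;0 0 0 0 0 -2 75;0 0 0 0 0 -4 75;0 0 0 0 0 -4 0;0 0 0 0 -3 -3 0;0 0 0 0 -4 0 0;0 0 0 0 -4 0 0;0 0 0 0 -4 0 0"}}

```text
time_s: 21.28
position: [0.4917, 0.1763, 0.1458]
tool_rot: [[-0.998, -0.061, 0.001], [-0.061, 0.998, 0.0], [-0.001, -0.0, -1.0]]
ft_force: [2.0, -1.1, 0.2]
grip_width: 0.0854
gripper_force: 0.0
```

```bash
python3 - <<'E'
from h import *
go(.5783,-.1793,.14,96.2)
E
```

```text
t 21.28 pos [0.4917 0.1763 0.1458] yaw 93.5 zdir [ 0.001  0.    -1.   ] shift cm [ -6.47 -36.02   0.59] rz -2.7 q [  7.  24.  87.  -0.  70. -87.] w 0.0854 F [ 2.  -1.1  0.2] T [-0.026 -0.04   0.003]
```

Call:
{"fn": "jog_arm", "kwargs": {"plan": "0 0 0 -0.65 -4 0 0;0 0 0 -0.72 -4 0 0;0 0 0 -0.72 -4 0 0;0 0 0 -0.72 -4 0 0;0 0 0 -0.72 -4 0 0;0 0 0 -0.72 -4 0 0;0 0 0 -0.72 -4 0 0;0 0 0 -0.72 -4 0 0;0 0 0 -0.72 -3.1 0 0"}}

```text
time_s: 22.03
position: [0.577, -0.172, 0.1452]
tool_rot: [[-0.998, -0.058, 0.0], [-0.058, 0.998, -0.0], [-0.0, -0.0, -1.0]]
ft_force: [0.1, 0.4, 0.1]
grip_width: 0.0854
gripper_force: 0.0
```

Call:
{"fn": "jog_arm", "kwargs": {"plan": "0 0 -2.7 0 0 2 0;0 0 0 0 0 2 0;0 0 0 0 0 0 0;0 0 0 0 0 0 0"}}

```text
time_s: 22.37
position: [0.5766, -0.1686, 0.1048]
tool_rot: [[-0.994, -0.106, -0.002], [-0.106, 0.994, 0.001], [0.002, 0.001, -1.0]]
ft_force: [1.3, 0.4, 0.4]
grip_width: 0.0859
gripper_force: 0.0
```

```bash
python3 - <<'E'
from h import *
go(.5783,-.1793,.0105,96.2)
im=cam('top');green(im,pts(im))
E
```

```text
t 22.37 pos [ 0.5766 -0.1686  0.1048] yaw 96.1 zdir [-0.002  0.001 -1.   ] shift cm [-0.08 -1.09  9.43] rz -0.1 q [ -28.   33.   77.    0.   70. -124.] w 0.0859 F [1.3 0.4 0.4] T [ 0.015 -0.019  0.03 ]
green [215 185  16  52] z 0.0443 [483.  326.9] [ 49.2 178.5] 3.3
green [189 187  16  52] z 0.0443 [477.3 415.7] [ 48.5 178. ] 3.6
green [ 71 217  64  55] z 0.0768 [366.3 728.4] [104.1 182.7] -78.8
green [ 76 380  42  20] z 0.0208 [-93.  683.9] [ 80.8 242.7] -73.3
```

Both sound tins lie in their nests. Now I'll grasp tin 3 and test it.

Call:
{"fn": "jog_arm", "kwargs": {"plan": "0 0 0 -0.1 -1.1 1 0;0 0 0 0 0 3 0;0 0 0 0 0 3 0;0 0 0 0 0 2.4 0;0 0 0 0 0 0 255;0 0 0 0 0 0 255;0 0 0 0 0 0 255;0 0 0 0 0 0 255;0 0 0 0 0 0 255"}}

```text
time_s: 23.17
position: [0.5803, -0.1803, 0.0137]
tool_rot: [[-0.994, -0.107, 0.004], [-0.107, 0.994, -0.002], [-0.004, -0.003, -1.0]]
ft_force: [-0.6, -0.3, 6.4]
grip_width: 0.0463
gripper_force: 114.4
```

Call:
{"fn": "jog_arm", "kwargs": {"plan": "0 0 0 0 0 -3 255;0 0 0 0 0 -4 255;0 0 0 0 0 -4 255;0 0 0 0 0 -4 255;0 0 0 0 0 -3 255;0 0 0 0 0 -2 255"}}

```text
time_s: 23.67
position: [0.5795, -0.1798, 0.2162]
tool_rot: [[-0.994, -0.107, 0.005], [-0.107, 0.994, -0.003], [-0.005, -0.004, -1.0]]
ft_force: [0.1, 0.2, -3.9]
grip_width: 0.0463
gripper_force: 114.5
```

Call:
{"fn": "jog_arm", "kwargs": {"plan": "0 6 0 0 0 0 255;0 6 0 0 0 0 255;0 6 0 0 0 0 255;0 6 0 0 0 0 255;0 6 0 0 0 0 255;0 0 0 0 0 0 255;0 0 0 0 0 0 255;0 0 0 0 0 0 255;0 0 0 0 0 0 255;0 0 0 0 0 0 255"}}

```text
time_s: 24.5
position: [0.5787, -0.1799, 0.2126]
tool_rot: [[-0.863, -0.106, -0.495], [-0.092, 0.994, -0.054], [0.498, -0.001, -0.867]]
ft_force: [0.6, -0.0, -4.5]
grip_width: 0.0462
gripper_force: 114.6
```

Call:
{"fn": "jog_arm", "kwargs": {"plan": "0 -6 0 0 0 0 255;0 -6 0 0 0 0 255;0 -6 0 0 0 0 255;0 -6 0 0 0 0 255;0 -6 0 0 0 0 255;0 0 0 0 0 0 255;0 0 0 0 0 0 255;0 0 0 0 0 0 255;0 0 0 0 0 0 255"}}

```text
time_s: 25.25
position: [0.5796, -0.1797, 0.2111]
tool_rot: [[-0.994, -0.107, -0.002], [-0.107, 0.994, -0.0], [0.002, -0.0, -1.0]]
ft_force: [0.2, 0.7, -3.3]
grip_width: 0.0465
gripper_force: 114.6
```

```bash
python3 -c "
from h import *
go(.5783,-.1793,.21,96.2)"
```

```text
t 25.25 pos [ 0.5796 -0.1797  0.2111] yaw 96.2 zdir [-0.002 -0.    -1.   ] shift cm [0.12 0.05 0.11] rz -0.0 q [ -28.   28.   67.   -0.   85. -125.] w 0.0465 F [ 0.2  0.7 -3.3] T [-0.051  0.053  0.022]
```

Call:
{"fn": "jog_arm", "kwargs": {"plan": "0 -6 0 0 0 0 255;0 -6 0 0 0 0 255;0 -6 0 0 0 0 255;0 -6 0 0 0 0 255;0 -6 0 0 0 0 255;0 0 0 0 0 0 255;0 0 0 0 0 0 255;0 0 0 0 0 0 255;0 0 0 0 0 0 255;0 0 0 0 0 0 255"}}

```text
time_s: 26.08
position: [0.58, -0.1796, 0.2114]
tool_rot: [[-0.861, -0.108, 0.496], [-0.094, 0.994, 0.054], [-0.499, -0.001, -0.866]]
ft_force: [0.0, 0.3, -4.6]
grip_width: 0.0461
gripper_force: 114.8
```

Call:
{"fn": "jog_arm", "kwargs": {"plan": "0 6 0 0 0 0 255;0 6 0 0 0 0 255;0 6 0 0 0 0 255;0 6 0 0 0 0 255;0 6 0 0 0 0 255;0 0 0 0 0 0 255;0 0 0 0 0 0 255;0 0 0 0 0 0 255;0 0 0 0 0 0 255"}}

```text
time_s: 26.83
position: [0.5786, -0.1797, 0.2114]
tool_rot: [[-0.994, -0.106, 0.001], [-0.106, 0.994, 0.0], [-0.001, 0.0, -1.0]]
ft_force: [-0.6, -0.6, -3.7]
grip_width: 0.0461
gripper_force: 114.6
```

```bash
python3 - <<'E'
from h import *
go(.560,-.372,.21,89.2)
E
```

```text
t 26.83 pos [ 0.5786 -0.1797  0.2114] yaw 96.1 zdir [ 0.001  0.    -1.   ] shift cm [  3.9  -18.92   0.13] rz 6.9 q [ -28.   28.   67.    0.   85. -125.] w 0.0461 F [-0.6 -0.6 -3.7] T [-0.008  0.014 -0.039]
```

All three differences are near the noise level, so I'll average several readings before deciding. Tin 3 is still in the gripper.

```bash
cat >> h.py <<'E'
def tq(n=8):
    L=[]
    for _ in range(n):
        cam('side'); o=env.observe(); R=np.array(o['tool_rot'])
        L.append(np.r_[R.T@o['wrist_torque'],o['joint_efforts'][4],o['ft_force'][2]])
    L=np.array(L); print('t',o['time_s'],'tool torque xyz, j5, Fz mean',L.mean(0).round(3),'sd',L.std(0).round(3),'Ty',L[:,1].round(3))
E
python3 -c "
from h import *
tq()"
```

```text
t 27.2333 tool torque xyz, j5, Fz mean [ 0.006  0.064 -0.022 -0.065 -3.392] sd [0.016 0.027 0.017 0.01  0.457] Ty [0.028 0.084 0.027 0.057 0.084 0.1   0.087 0.041]
```

Call:
{"fn": "jog_arm", "kwargs": {"plan": "0 7 0 0 0 0 255;0 7 0 0 0 0 255;0 7 0 0 0 0 255;0 7 0 0 0 0 255;0 7 0 0 0 0 255;0 0 0 0 0 0 255;0 0 0 0 0 0 255;0 0 0 0 0 0 255;0 0 0 0 0 0 255;0 0 0 0 0 0 255"}}

```text
time_s: 28.07
position: [0.5787, -0.18, 0.2129]
tool_rot: [[-0.817, -0.106, -0.567], [-0.087, 0.994, -0.062], [0.57, -0.001, -0.821]]
ft_force: [0.1, 0.2, -3.4]
grip_width: 0.0463
gripper_force: 114.6
```

Call:
{"fn": "jog_arm", "kwargs": {"plan": "0 0 0 0 0 0 255;0 0 0 0 0 0 255;0 -7 0 0 0 0 255;0 -7 0 0 0 0 255;0 -7 0 0 0 0 255;0 -7 0 0 0 0 255;0 -7 0 0 0 0 255;0 0 0 0 0 0 255;0 0 0 0 0 0 255;0 0 0 0 0 0 255"}}

```text
time_s: 28.9
position: [0.5793, -0.1799, 0.2115]
tool_rot: [[-0.994, -0.107, -0.002], [-0.107, 0.994, -0.0], [0.002, -0.0, -1.0]]
ft_force: [-0.0, -0.3, -3.6]
grip_width: 0.046
gripper_force: 114.6
```

```bash
python3 -c "
from h import *
tq()"
```

```text
t 29.3 tool torque xyz, j5, Fz mean [ 0.006  0.068 -0.022 -0.021 -3.649] sd [0.021 0.015 0.031 0.016 0.285] Ty [0.092 0.072 0.036 0.065 0.077 0.07  0.075 0.056]
```

Tin 3 averages 0.064 and 0.068, so it is sound. Earlier tin 2 read 0.02, −0.01 and later −0.11, which makes it the suspect. I'll set tin 3 back on the bench and retest tin 2.

Call:
{"fn": "jog_arm", "kwargs": {"plan": "0 0 0 0 0 3 255;0 0 0 0 0 4 255;0 0 0 0 0 4 255;0 0 0 0 0 4 255;0 0 0 0 0 2.5 255;0 0 0 0 0 1.2 255;0 0 0 0 0 0.7 255;0 0 0 0 0 0.4 255;0 0 0 0 0 0 255;0 0 0 0 0 0 255"}}

```text
time_s: 30.13
position: [0.5798, -0.18, 0.0144]
tool_rot: [[-0.994, -0.107, 0.002], [-0.107, 0.994, -0.001], [-0.002, -0.001, -1.0]]
ft_force: [-0.3, -0.2, -2.4]
grip_width: 0.0462
gripper_force: 114.6
```

Call:
{"fn": "jog_arm", "kwargs": {"plan": "0 0 0 0 0 0.2 255;0 0 0 0 0 0 255"}}

```text
time_s: 30.3
position: [0.58, -0.1801, 0.0137]
tool_rot: [[-0.994, -0.107, 0.003], [-0.107, 0.994, -0.002], [-0.003, -0.002, -1.0]]
ft_force: [-5.1, 1.4, 12.6]
grip_width: 0.0463
gripper_force: 116.5
```

Call:
{"fn": "jog_arm", "kwargs": {"plan": "0 0 0 0 0 0 60;0 0 0 0 0 0 30;0 0 0 0 0 0 0;0 0 0 0 0 -3 0;0 0 0 0 0 -4 0;0 0 0 0.16 1.98 -4 0;0 0 0 0.32 3.96 0 0;0 0 0 0.32 3.96 0 0;0 0 0 0.32 3.96 0 0;0 0 0 0.32 3.96 0 0"}}

```text
time_s: 31.13
position: [0.5456, -0.0039, 0.119]
tool_rot: [[-0.994, -0.106, 0.001], [-0.106, 0.994, -0.0], [-0.001, -0.0, -1.0]]
ft_force: [0.6, -0.5, 0.2]
grip_width: 0.0854
gripper_force: 0.0
```

Call:
{"fn": "jog_arm", "kwargs": {"plan": "0 0 0 0.32 3.96 0 70;0 0 0 0.32 3.96 0 70;0 0 0 0.32 3.96 0 70;0 0 0 0.32 3.96 0 70;0 0 0 0.32 3.96 0 70;0 0 0 0.32 3.96 0 70;0 0 0 0.32 3.96 0 70;0 0 0 0.32 3.96 0 70;0 0 2.8 0 0 0 70;0 0 0 0 0 0 70"}}

```text
time_s: 31.97
position: [0.4861, 0.3088, 0.1185]
tool_rot: [[-0.998, -0.06, 0.0], [-0.06, 0.998, 0.0], [-0.0, 0.0, -1.0]]
ft_force: [-0.7, -0.6, -0.6]
grip_width: 0.0622
gripper_force: 0.0
```

```bash
python3 - <<'E'
from h import *
go(.4837,.327,.018,93.4)
E
```

```text
t 31.97 pos [0.4861 0.3088 0.1185] yaw 93.4 zdir [ 0.  0. -1.] shift cm [ 0.14  1.83 10.05] rz 0.0 q [ 21.  30.  80.  -0.  70. -73.] w 0.0622 F [-0.7 -0.6 -0.6] T [-0.009 -0.021  0.022]
```

Call:
{"fn": "jog_arm", "kwargs": {"plan": "0 0 0 0.14 1.83 1 70;0 0 0 0 0 2.5 70;0 0 0 0 0 3 70;0 0 0 0 0 2.5 70;0 0 0 0 0 1 70;0 0 0 0 0 0 255;0 0 0 0 0 0 255;0 0 0 0 0 0 255;0 0 0 0 0 0 255"}}

```text
time_s: 32.72
position: [0.485, 0.3251, 0.0199]
tool_rot: [[-0.998, -0.058, 0.002], [-0.058, 0.998, 0.001], [-0.002, 0.001, -1.0]]
ft_force: [0.2, 0.0, -3.2]
grip_width: 0.046
gripper_force: 112.7
```

Call:
{"fn": "jog_arm", "kwargs": {"plan": "0 0 0 0 0 -2 255;0 0 0 0 0 -3 255;0 0 0 0 0 -4 255;0 0 0 0 0 -4 255;0 0 0 0 0 -4 255;0 0 0 0 0 -2 255;0 0 0 0 0 -1 255"}}

```text
time_s: 33.3
position: [0.485, 0.3254, 0.2232]
tool_rot: [[-0.998, -0.058, 0.007], [-0.058, 0.998, 0.003], [-0.007, 0.002, -1.0]]
ft_force: [-0.7, -0.5, -2.7]
grip_width: 0.0461
gripper_force: 114.1
```

Call:
{"fn": "jog_arm", "kwargs": {"plan": "0 7 0 0 0 0 255;0 7 0 0 0 0 255;0 7 0 0 0 0 255;0 7 0 0 0 0 255;0 7 0 0 0 0 255;0 0 0 0 0 0 255;0 0 0 0 0 0 255;0 0 0 0 0 0 255;0 0 0 0 0 0 255;0 0 0 0 0 0 255"}}

```text
time_s: 34.13
position: [0.4837, 0.3253, 0.2197]
tool_rot: [[-0.82, -0.059, -0.57], [-0.048, 0.998, -0.033], [0.571, 0.0, -0.821]]
ft_force: [0.1, -0.1, -3.4]
grip_width: 0.0465
gripper_force: 114.8
```

Call:
{"fn": "jog_arm", "kwargs": {"plan": "0 0 0 0 0 0 255;0 -7 0 0 0 0 255;0 -7 0 0 0 0 255;0 -7 0 0 0 0 255;0 -7 0 0 0 0 255;0 -7 0 0 0 0 255;0 0 0 0 0 0 255;0 0 0 0 0 0 255;0 0 0 0 0 0 255"}}

```text
time_s: 34.88
position: [0.4844, 0.3251, 0.2188]
tool_rot: [[-0.998, -0.058, -0.002], [-0.058, 0.998, -0.0], [0.002, 0.0, -1.0]]
ft_force: [-0.0, -0.2, -4.4]
grip_width: 0.046
gripper_force: 114.8
```

```bash
python3 -c "
from h import *
tq()"
```

```text
t 35.2833 tool torque xyz, j5, Fz mean [ 0.021  0.062  0.    -0.039 -3.822] sd [0.029 0.023 0.033 0.019 0.603] Ty [0.06  0.068 0.051 0.035 0.06  0.094 0.097 0.028]
```

Call:
{"fn": "jog_arm", "kwargs": {"plan": "0 -7 0 0 0 0 255;0 -7 0 0 0 0 255;0 -7 0 0 0 0 255;0 -7 0 0 0 0 255;0 -7 0 0 0 0 255;0 0 0 0 0 0 255;0 0 0 0 0 0 255;0 0 0 0 0 0 255;0 0 0 0 0 0 255;0 0 0 0 0 0 255"}}

```text
time_s: 36.12
position: [0.4852, 0.325, 0.2189]
tool_rot: [[-0.818, -0.057, 0.572], [-0.047, 0.998, 0.033], [-0.573, 0.0, -0.819]]
ft_force: [0.5, -0.0, -3.5]
grip_width: 0.0458
gripper_force: 115.2
```

Call:
{"fn": "jog_arm", "kwargs": {"plan": "0 0 0 0 0 0 255;0 7 0 0 0 0 255;0 7 0 0 0 0 255;0 7 0 0 0 0 255;0 7 0 0 0 0 255;0 7 0 0 0 0 255;0 0 0 0 0 0 255;0 0 0 0 0 0 255;0 0 0 0 0 0 255"}}

```text
time_s: 36.87
position: [0.4841, 0.3251, 0.2182]
tool_rot: [[-0.998, -0.058, 0.003], [-0.058, 0.998, -0.0], [-0.003, -0.0, -1.0]]
ft_force: [-0.1, 0.0, -3.1]
grip_width: 0.0459
gripper_force: 115.2
```

```bash
python3 -c "
from h import *
tq()
go(.562,-.373,.21,89.2)"
```

```text
t 37.2667 tool torque xyz, j5, Fz mean [-0.008 -0.09   0.008  0.043 -3.249] sd [0.019 0.034 0.047 0.02  0.208] Ty [-0.059 -0.086 -0.033 -0.11  -0.115 -0.134 -0.059 -0.126]
t 37.27 pos [0.4841 0.3252 0.2188] yaw 93.3 zdir [ 0.001  0.    -1.   ] shift cm [ -3.71 -70.16   0.87] rz 4.1 q [ 22.  26.  70.  -0.  84. -71.] w 0.0462 F [-0.3 -0.2 -3. ] T [ 0.002 -0.126  0.002]
```

Tin 2 swings from +0.062 to −0.090 N·m, so it is the rattler. The earlier test's single, noisy readings misled me. It goes to the red tray.

Call:
{"fn": "jog_arm", "kwargs": {"plan": "0 0 0 -0.2 -2.5 0 255;0 0 0 -0.2 -4 0 255;0 0 0 -0.2 -4 0 255;0 0 0 -0.2 -4 0 255;0 0 0 -0.2 -4 0 255;0 0 0 -0.2 -4 0 255;0 0 0 -0.2 -4 0 255;0 0 0 -0.2 -4 0 255;0 0 0 -0.2 -4 0 255;0 0 0 -0.2 -4 0 255"}}

```text
time_s: 38.1
position: [0.5264, -0.06, 0.2188]
tool_rot: [[-0.998, -0.058, 0.001], [-0.058, 0.998, -0.0], [-0.001, -0.0, -1.0]]
ft_force: [1.8, 0.9, -3.2]
grip_width: 0.0457
gripper_force: 115.1
```

Call:
{"fn": "jog_arm", "kwargs": {"plan": "0 0 0 -0.2 -4 0 255;0 0 0 -0.2 -4 0 255;0 0 0 -0.2 -4 0 255;0 0 0 -0.2 -4 0 255;0 0 0 -0.2 -4 0 255;0 0 0 -0.2 -4 0 255;0 0 0 -0.2 -4 0 255;0 0 2 -0.2 -2.5 0 255;0 0 2 0 0 2 255;0 0 0 0 0 2 255"}}

```text
time_s: 38.93
position: [0.5603, -0.3637, 0.1783]
tool_rot: [[-1.0, 0.016, 0.002], [0.016, 1.0, -0.002], [-0.002, -0.002, -1.0]]
ft_force: [-0.4, 0.6, -4.4]
grip_width: 0.0461
gripper_force: 115.3
```

Call:
{"fn": "jog_arm", "kwargs": {"plan": "0 0 0 0 0 0 255;0 0 0 0 0 0 255"}}

```text
time_s: 39.1
position: [0.5601, -0.3613, 0.178]
tool_rot: [[-1.0, 0.011, -0.002], [0.011, 1.0, 0.001], [0.002, 0.001, -1.0]]
ft_force: [0.0, 0.1, -2.6]
grip_width: 0.0464
gripper_force: 115.0
```

```bash
python3 -c "
from h import *
go(.560,-.371,.02,89.1)"
```

```text
t 39.1 pos [ 0.5601 -0.3613  0.178 ] yaw 89.3 zdir [-0.002  0.001 -1.   ] shift cm [-0.03 -0.99 15.8 ] rz 0.2 q [ -43.   36.   59.    0.   86. -132.] w 0.0464 F [ 0.   0.1 -2.6] T [-0.037 -0.129 -0.022]
```

Call:
{"fn": "jog_arm", "kwargs": {"plan": "0 0 0 0 -1 2 255;0 0 0 0 0 4 255;0 0 0 0 0 4 255;0 0 0 0 0 3 255;0 0 0 0 0 1.5 255;0 0 0 0 0 0.7 255;0 0 0 0 0 0.3 255;0 0 0 0 0 0.1 255;0 0 0 0 0 0 255;0 0 0 0 0 0 255"}}

```text
time_s: 39.93
position: [0.5608, -0.3722, 0.0244]
tool_rot: [[-1.0, 0.012, 0.002], [0.012, 1.0, -0.002], [-0.002, -0.002, -1.0]]
ft_force: [-0.2, -0.9, -4.6]
grip_width: 0.0462
gripper_force: 115.1
```

Call:
{"fn": "jog_arm", "kwargs": {"plan": "0 0 0 0 0 0.15 255;0 0 0 0 0 0 255;0 0 0 0 0 0 255"}}

```text
time_s: 40.18
position: [0.5602, -0.3717, 0.0214]
tool_rot: [[-1.0, 0.012, 0.0], [0.012, 1.0, -0.0], [-0.0, -0.0, -1.0]]
ft_force: [0.4, 0.1, -3.7]
grip_width: 0.0464
gripper_force: 115.1
```

Call:
{"fn": "jog_arm", "kwargs": {"plan": "0 0 0 0 0 0.2 255;0 0 0 0 0 0 255;0 0 0 0 0 0 255"}}

```text
time_s: 40.43
position: [0.5601, -0.3716, 0.0189]
tool_rot: [[-1.0, 0.012, -0.0], [0.012, 1.0, 0.0], [0.0, 0.0, -1.0]]
ft_force: [-0.6, 0.2, -2.3]
grip_width: 0.0462
gripper_force: 115.1
```

Call:
{"fn": "jog_arm", "kwargs": {"plan": "0 0 0 0 0 0.1 255;0 0 0 0 0 0 70;0 0 0 0 0 0 70;0 0 0 0 0 0 70;0 0 0 0 0 -3 70;0 0 0 0 0 -4 40;0 0 0 -0.4 2.5 -2 0;0 0 0 -0.45 4 0 0;0 0 0 -0.45 4 0 0;0 0 0 -0.45 4 0 0"}}

```text
time_s: 41.27
position: [0.5794, -0.2256, 0.1089]
tool_rot: [[-1.0, 0.013, 0.001], [0.013, 1.0, -0.001], [-0.001, -0.001, -1.0]]
ft_force: [0.1, 0.5, -0.2]
grip_width: 0.0855
gripper_force: 0.0
```

Call:
{"fn": "jog_arm", "kwargs": {"plan": "0 0 0 -0.4 4 0 0;0 0 -3.4 0 0 0 0;0 0 -3.4 0 0 0 0;0 0 0 0 0 0 0;0 0 0 0 0 0 0"}}

```text
time_s: 41.68
position: [0.584, -0.187, 0.1084]
tool_rot: [[-0.994, -0.105, 0.001], [-0.105, 0.994, -0.0], [-0.0, -0.0, -1.0]]
ft_force: [0.5, -0.5, -0.2]
grip_width: 0.0853
gripper_force: 0.0
```

```bash
python3 -c "
from h import *
go(.579,-.180,.0115,96.1)
im=cam('top'); green(im,pts(im))"
```

```text
t 41.68 pos [ 0.584  -0.187   0.1084] yaw 96.0 zdir [ 0.001 -0.    -1.   ] shift cm [0.42 0.76 9.69] rz -0.1 q [ -29.   34.   74.   -0.   72. -125.] w 0.0853 F [ 0.5 -0.5 -0.2] T [-0.003 -0.064 -0.013]
green [417 160  15  50] z 0.0436 [ 558.8 -369.7] [ 49.3 175.1] -1.5
green [189 187  16  52] z 0.0444 [477.1 416.3] [ 49.  178.8] 3.1
green [ 71 217  64  55] z 0.0766 [366.1 728.7] [104.1 184.4] -78.6
green [ 76 380  42  20] z 0.0214 [-101.2  738.1] [ 61.2 135.9] 89.0
```

The rattling tin lies flat in the tray. Now tin 3 goes to the catch nest.

Call:
{"fn": "jog_arm", "kwargs": {"plan": "0 0 0 0.42 0.76 1 0;0 0 0 0 0 3 0;0 0 0 0 0 3 0;0 0 0 0 0 2.7 0;0 0 0 0 0 0 255;0 0 0 0 0 0 255;0 0 0 0 0 0 255;0 0 0 0 0 0 255;0 0 0 0 0 0 255"}}

```text
time_s: 42.48
position: [0.5799, -0.1804, 0.0134]
tool_rot: [[-0.994, -0.106, 0.003], [-0.106, 0.994, -0.002], [-0.003, -0.002, -1.0]]
ft_force: [-0.5, -0.0, 6.9]
grip_width: 0.0463
gripper_force: 114.2
```

Call:
{"fn": "jog_arm", "kwargs": {"plan": "0 0 0 0 0 -3 255;0 0 0 0 0 -4 255;0 0 0 0 0 -4 255;0 0 0 0.1 1 -4 255;0 0 0 0.3 3 0 255;0 0 0 0.32 3.96 0 255;0 0 0 0.32 3.96 0 255;0 0 0 0.32 3.96 0 255;0 0 0 0.32 3.96 0 255;0 0 0 0.32 3.96 0 255"}}

```text
time_s: 43.32
position: [0.5327, 0.0564, 0.1619]
tool_rot: [[-0.994, -0.106, 0.001], [-0.106, 0.994, -0.0], [-0.001, -0.0, -1.0]]
ft_force: [1.9, -0.2, -3.9]
grip_width: 0.0461
gripper_force: 114.7
```

Call:
{"fn": "jog_arm", "kwargs": {"plan": "0 0 0 0.32 3.96 0 255;0 0 0 0.32 3.96 0 255;0 0 0 0.32 3.96 0 255;0 0 0 0.32 3.96 0 255;0 0 0 0.32 3.96 0 255;0 0 0 0.32 3.96 0 255;0 0 0 0.3 3 0 255;0 0 2.7 0 0 0 255;0 0 0 0 0 0 255;0 0 0 0 0 0 255"}}

```text
time_s: 44.15
position: [0.4828, 0.3182, 0.1614]
tool_rot: [[-0.998, -0.061, 0.0], [-0.061, 0.998, -0.0], [-0.0, -0.0, -1.0]]
ft_force: [0.1, 0.3, -4.1]
grip_width: 0.0467
gripper_force: 114.7
```

```bash
python3 -c "
from h import *
go(.4837,.327,.019,93.4)"
```

```text
t 44.15 pos [0.4828 0.3182 0.1614] yaw 93.5 zdir [ 0. -0. -1.] shift cm [-0.15  0.88 14.24] rz 0.1 q [ 22.  28.  76.  -0.  76. -72.] w 0.0467 F [ 0.1  0.3 -4.1] T [-0.013  0.084 -0.025]
```

Call:
{"fn": "jog_arm", "kwargs": {"plan": "0 0 0 -0.15 0.88 2 255;0 0 0 0 0 4 255;0 0 0 0 0 3.5 255;0 0 0 0 0 2 255;0 0 0 0 0 1.5 255;0 0 0 0 0 0.7 255;0 0 0 0 0 0.4 255;0 0 0 0 0 0 255;0 0 0 0 0 0 255"}}

```text
time_s: 44.9
position: [0.4846, 0.3271, 0.0211]
tool_rot: [[-0.998, -0.059, 0.002], [-0.059, 0.998, 0.001], [-0.002, 0.001, -1.0]]
ft_force: [0.4, 0.3, -2.9]
grip_width: 0.0463
gripper_force: 114.6
```

Call:
{"fn": "jog_arm", "kwargs": {"plan": "0 0 0 0 0 0.2 255;0 0 0 0 0 0 255;0 0 0 0 0 0 255"}}

```text
time_s: 45.15
position: [0.4841, 0.3274, 0.0186]
tool_rot: [[-0.998, -0.06, 0.001], [-0.06, 0.998, 0.0], [-0.001, 0.0, -1.0]]
ft_force: [-0.6, -0.6, -3.5]
grip_width: 0.046
gripper_force: 114.6
```

Call:
{"fn": "jog_arm", "kwargs": {"plan": "0 0 0 0 0 0.15 255;0 0 0 0 0 0 255;0 0 0 0 0 0 75;0 0 0 0 0 0 75;0 0 0 0 0 0 75;0 0 0 0 0 -2 75;0 0 0 0 0 -4 75;0 0 0 0 0 -4 40;0 0 0 0 -3 -3 0;0 0 0 0 -4 0 0"}}

```text
time_s: 45.98
position: [0.4903, 0.2598, 0.1521]
tool_rot: [[-0.998, -0.064, 0.012], [-0.064, 0.998, 0.004], [-0.012, 0.003, -1.0]]
ft_force: [1.2, 0.4, -0.2]
grip_width: 0.0852
gripper_force: 0.0
```

Call:
{"fn": "jog_arm", "kwargs": {"plan": "0 0 0 0 -4 -2 0;0 0 0 0 -4 0 0;0 0 0 0 -4 0 0;0 0 0 0 -4 0 0;0 0 0 0 -4 0 0;0 0 0 0 0 0 0;0 0 0 0 0 0 0;0 0 0 0 0 0 0"}}

```text
time_s: 46.65
position: [0.4998, 0.0613, 0.1647]
tool_rot: [[-0.998, -0.059, 0.0], [-0.059, 0.998, 0.0], [-0.0, 0.0, -1.0]]
ft_force: [-0.7, 0.5, -0.4]
grip_width: 0.0853
gripper_force: 0.0
```

```bash
python3 -c "
from h import *
im=cam('top'); P=pts(im); green(im,P); save(im,'f.png'); print(env.observe()['time_s'])
m=(abs(P[...,0]-.48)<.1)&(P[...,1]>.5)&(P[...,1]<.62)&(P[...,2]>.1)
print('lid',np.round(np.percentile(P[m],[5,50,95],axis=0),3))
for q in('blank_knife','file','rivet_jar'):
    for r in models.outline_of('top',q)[:1]: print(q,np.round(r['bbox']))"
```

```text
green [417 160  15  50] z 0.0437 [ 558.6 -370.1] [ 47.7 175. ] -1.7
green [215 185  17  52] z 0.0439 [482.2 327.1] [ 48.5 178.2] 3.6
green [189 187  16  52] z 0.0441 [477.4 416.3] [ 49.2 179.5] 3.6
green [ 71 217  64  55] z 0.0766 [366.1 729.3] [103.9 184.6] -78.7
green [ 76 380  41  20] z 0.0213 [-93.3 684.4] [ 81.3 247. ] -73.2
46.7
lid [[0.39  0.524 0.106]
 [0.478 0.548 0.157]
 [0.568 0.57  0.208]]
blank_knife [338. 127.  68.   9.]
file [421. 139.  68.   5.]
rivet_jar [263. 134.  22.  22.]
```

View pics/f.png

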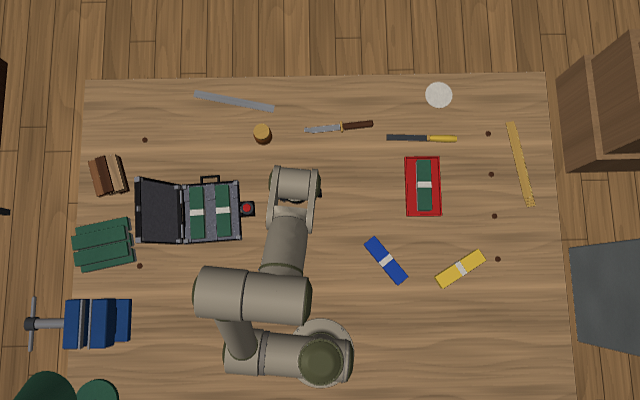

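The picture shows the lid open, tins in both nests at (197,211) and (222,210), the rattler in the red tray at (424,185), and the bystanders in place. I'm handing in the job.

```bash
python3 -c "
from h import *
print(job.close_job())"
```

```text
the job is handed in; nothing more can be done
None
```

The job is handed in at about 47 s: the case is open, the two sound tins lie flat in its nests, the rattling tin lies flat in the red tray, and the knife, file and jar are where they were; the hand-in gave no verdict back.

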